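# Pin the lock bolt of a chicory tray seat

### The job

Slide the brass lock bolt by its black handle fully home towards the grey chicory tray, so that its hole lines up with the holes of the steel bracket. Then take the red-handled pin out of the wooden rack and put it down through all the holes until its collar rests on the bracket, and let go.

Things in the scene. Friction and masses are not known exactly. Their poses are not given: they have to be found in the camera images.
- lug_hole (a point): Mouth centre of the upper hole of the fixed steel bracket, 60 mm above the table. Two level 8 mm plates (80 x 70), each with a vertical 34 mm hole; the bolt runs between; lower plate's underside at 26 mm, base top at 8 mm. z up, y along the bolt to the grey chicory tray (wall 145 mm from here, shoots up to about 165 mm above the table). A guide bridge, 60 mm high, lies at y -60 to -90 mm.
- bolt (a joint): Travel of the brass lock bolt (flat bar 50 x 10 mm, top 48 mm above the table), m: 0 = fully home against its stop, its 34 mm hole in line with the bracket's; grows to 0.10 as it is drawn back from the tray (to -y of lug_hole). It starts drawn back 0.05 to 0.095. About 2 N moves it; it stays where left.
- bolt_handle (a point): Grip point of the bolt's handle, an upright black post 20 mm thick rising from the bolt's top (48 mm above the table) to 115 mm; the point is on its axis at 92 mm. It moves with the bolt and lies 140 mm to the -y side of the bolt's own hole. Axes as lug_hole.
- pin_grip (a point): Centre of the right pin's red handle (upright cylinder, 26 mm thick, 44 tall). Collar (54 across, 6 thick) with its underside 28 mm below; then a 16 mm shank 48 long, tip tapered. z up the pin. It hangs by its collar in any of 3 holes 80 mm apart in a wooden rack (260 x 76, 60 high), beside a blue (too thick) and a yellow (too short) pin. Seated, it is 28 mm above lug_hole.
There are look-alikes about, which are no part of the job. What is shaped like the part that bears pin_grip but green or purple is not meant.

How it is judged:
By the outcome, as a careful person would: the job done as asked, in the order asked, and still so for the second after the job is handed in, with the robot touching nothing.
It also fails if it takes over 51 s, if anything falls off the work surface, if the arm or the gripper's body presses on something with over 40 N, if the wrist force passes 120 N, or if a joint passes its speed limit or range.

### The arm

A 7-joint arm with a two-finger parallel gripper is mounted at the origin on the work surface. World frame = base frame: x ahead of the robot, y to its left, z up, the work surface at z = 0. Lengths are in m, angles in rad, forces in N, time in s.
With the tool pointing down it reaches from about 0.425 to 0.925 m from the base axis. Payload 6.8 kg.
Tool frame: the origin (TCP) lies at the very end of the fingers, on their centre line; the grasp point (between the pads) lies 19 mm behind it; z points along the fingers, y is the line along which they close (so a half turn about z gives the same grasp; the last joint's range is limited). The gripper opens to 85 mm and grips with 20 to 120 N. Pads are 22 mm wide; open, the fingers measure 114 mm over their backs; the gripper's body (76 mm by 85 mm) begins 54 mm behind the grasp point. The pads swing forward as they close: fully open they stand 13 mm farther back than shut.
Start: joints at [-1.378, 0.477, 0.022, 1.555, -0.011, 1.109, -0.083], TCP at [0.2, 0.645, 0.231] pointing down, gripper open.
Joint ranges: [-2.96, 2.96], [-0.34, 2.1], [-1.41, 1.46], [0.24, 2.44], [-1.37, 4.51], [0.17, 1.92], [-2.96, 2.96]. Speed limits (rad/s): [2.39, 2.39, 3.14, 3.14, 3.14, 3.14, 3.14].

### API

Orientations are given as a unit quaternion [w, x, y, z].
In Python, from station import get_obs, read_camera, hand_in gives the robot as it stands.
- The arm moves only by the tool arm_command, never from a script. Its argument "commands" is one flat list of numbers, 7 for each row, row after row: the shift along the tool's x, y, z in m, then the turn, a rotation vector about the tool's x, y, z in degrees, then the opening, from 0 (shut) to 1 (fully open). In form: [tx, ty, tz, rx, ry, rz, fingers, tx, ty, tz, rx, ry, rz, fingers, ...]. A call has 1 to 8 rows; each row is the pose to reach, as a shift and turn from the pose commanded when the call began, along the tool's axes at that moment; what a row does not reach only later rows make up. A row lasts 1/10 s, in which the tool goes at most 50 mm and 8.59 degrees, less where a joint would pass 70% of its speed; a pose out of reach is approached as far as the arm can. A call with a gripper value outside its range is refused whole. The fingers move at their own pace and stop on an object; "force" is the grip in N (left out, the last holds). Time passes only in rows, so rows that repeat a pose let the fingers close. It gives the time, the measured TCP pose, the force, the opening and the grip force at its end, in the units of the state.
- get_obs(): the state, without advancing time (a new reading comes with each control period).
- read_camera(name): name is "scene" or "top" or "wrist"; returns a dict with "img" (480x640x3 uint8, red, green, blue), "camera_matrix" (3x3 intrinsics, pixels), "pose" (4x4, takes a point from camera to world coordinates). Camera axes: x right, y down, z forward; pixel columns grow to the right and rows downward; lengths in m; the calibration is good to about 2 mm. A picture is of the moment at which its call begins. There is no depth.
- hand_in(): hands the job in; it is judged then, once.
The state is a dict: "t": time; "q": joint angles; "joint_vel": joint speeds; "joint_torque": joint torques, N m; "eef_pos": TCP position; "tool_rot": TCP orientation; "contact_force": force on the tool from outside, world axes, zero at the start; "torque": the same for the moment, N m; "gripper_width": opening from 0.0 (shut) to 1.0 (fully open); "grasp_force": force on a finger pad.
Only numpy, scipy, OpenCV 4.12 (cv2) and the standard library are available. Lean on these libraries where they do the work, as an engineer would, in place of code of your own. Each camera call takes 0.05 s, during which the arm holds its last target. There are 200 camera calls.

## Working session

There is one attempt and no reset: what is moved stays moved. The work goes in short steps, Python scripts to look and compute and a tool call to move; the robot and the scene stay as the last step left them, time stands still between calls to the robot, and variables do not carry over. Pictures are saved under pics/ and viewed, at most 10 in all, crops included, and the job is handed in when it is done.

Besides the shell and the picture viewer there is one more tool, called after "Request:" by a JSON object that holds its "fn" and its "kwargs", one argument or row to a line. arm_command: Moves the arm, as the interface text tells. Its arguments: {"type":"object","properties":{"commands":{"type":"array","items":{"type":"number"}},"force":{"type":"number"}},"required":["commands"]}

```bash
mkdir -p pics; cat > h.py <<'E'
import numpy as np, cv2
from station import get_obs, read_camera, hand_in
def snap(name,fn):
    c=read_camera(name); cv2.imwrite('pics/'+fn+'.png',c['img'][:,:,::-1]); np.savez('pics/'+fn+'.npz',K=c['camera_matrix'],P=c['pose']); return c
def px2w(fn,u,v,z):
    d=np.load('pics/'+fn+'.npz'); r=d['P'][:3,:3]@np.linalg.solve(d['K'],[u,v,1]); o=d['P'][:3,3]
    return o+r*(z-o[2])/r[2]
def w2px(fn,p):
    d=np.load('pics/'+fn+'.npz'); q=d['K']@(d['P'][:3,:3].T@(np.array(p)-d['P'][:3,3])); return q[:2]/q[2]
E
python3 - <<'E'
from h import *
for n in ['top','scene']:
    c=snap(n,n+'1'); print(n,c['pose'].round(3).tolist(),c['camera_matrix'].round(1).tolist())
o=get_obs(); print(o['t'],o['eef_pos'],o['tool_rot'],o['q'])
E
```

```text
top [[-0.017, -0.982, 0.19, 0.303], [-1.0, 0.013, -0.022, -0.073], [0.019, -0.19, -0.982, 0.866], [0.0, 0.0, 0.0, 1.0]] [[446.5, 0.0, 315.0], [0.0, 446.5, 237.7], [0.0, 0.0, 1.0]]
scene [[0.634, 0.426, -0.645, 1.175], [0.773, -0.345, 0.533, -0.692], [0.004, -0.836, -0.548, 0.729], [0.0, 0.0, 0.0, 1.0]] [[608.5, 0.0, 330.7], [0.0, 608.5, 255.6], [0.0, 0.0, 1.0]]
0.1 [0.19982531 0.64418601 0.23039867] [-6.85288690e-05  1.49798120e-01  9.88716245e-01 -8.39908865e-04] [-1.3781266   0.47776104  0.02234863  1.55634108 -0.0115118   1.1093041
 -0.08306812]
```

View pics/top1.png

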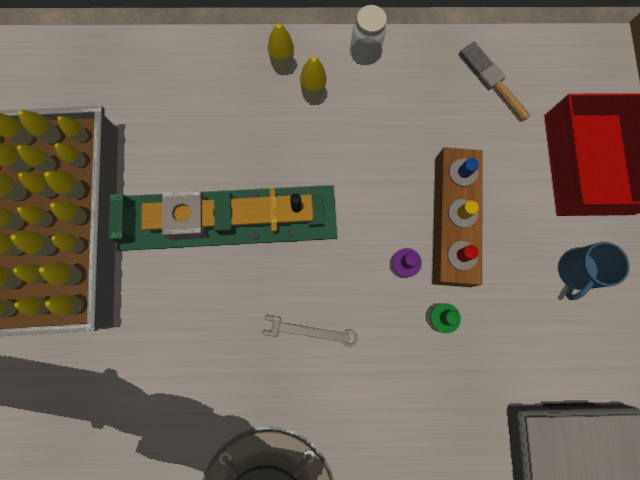

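View pics/scene1.png

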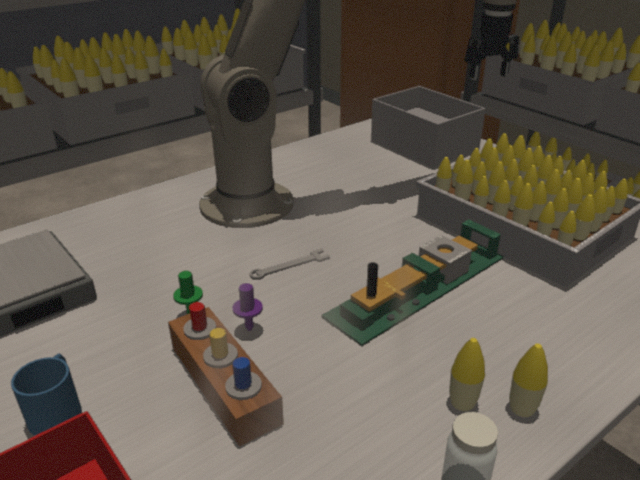

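The top picture shows the bracket hole near (182,213), the black handle near (296,203), and the red pin in the rack near (467,254). The tray is on the left (+y). Next I'll enlarge crops of these.

```bash
python3 - <<'E'
from h import *
im=cv2.imread('pics/top1.png')
a=cv2.resize(im[170:260,100:350],None,fx=3.2,fy=3.2,interpolation=cv2.INTER_CUBIC)
b=cv2.resize(im[140:290,380:500],None,fx=2,fy=2,interpolation=cv2.INTER_CUBIC)
s=cv2.imread('pics/scene1.png'); s=cv2.resize(s[215:345,320:510],None,fx=2.3,fy=2.3,interpolation=cv2.INTER_CUBIC)
out=np.zeros((600,800,3),np.uint8); out[:288]=a; out[290:590,:240]=b; out[290:290+s.shape[0],250:250+s.shape[1]]=s
cv2.imwrite('pics/c1.png',out)
for n,u,v,z in [('hole',182,213,.06),('handle_top',296,199,.115),('pin_collar',463,256,.066),('redtop',471,252,.11),('bl collar',464,172,.066),('base l',117,222,.06)]:
    print(n,px2w('top1',u,v,z).round(4))
E
```

```text
hole [0.5086 0.1537 0.06  ]
handle_top [ 0.5173 -0.0583  0.115 ]
pin_collar [ 0.42   -0.3606  0.066 ]
redtop [ 0.4204 -0.3593  0.11  ]
bl collar [ 0.5805 -0.3755  0.066 ]
base l [0.493  0.2718 0.06  ]
```

View pics/c1.png

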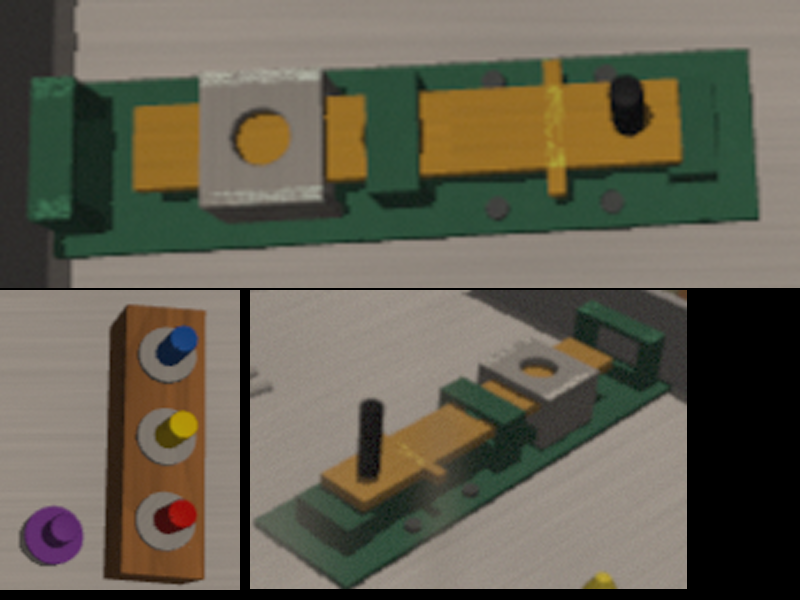

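The enlarged crops put the bracket hole at (181.9,212.8), the handle top at (295.9,196.6) and its foot at (297.5,207.5). The red collar is at about (463,256).

```bash
cat >> h.py <<'E'
from scipy.spatial.transform import Rotation as Ro
def toolR():
    q=get_obs()['tool_rot']; return Ro.from_quat([q[1],q[2],q[3],q[0]]).as_matrix()
def shift(p,ydir=None):
    """tool-frame shift (m) and rotvec (deg) to TCP p, tool down with tool y along ydir (either sign)"""
    R=toolR(); o=np.array(get_obs()['eef_pos']); s=R.T@(np.array(p)-o)
    y=R[:,1] if ydir is None else np.array([*ydir,0.])
    y[2]=0; y/=np.linalg.norm(y); y*=np.sign(y@R[:,1]); z=np.array([0,0,-1.]); T=np.c_[np.cross(y,z),y,z]
    return s.round(4), np.degrees(Ro.from_matrix(R.T@T).as_rotvec()).round(2)
E
python3 - <<'E'
from h import *
f=lambda u,v,z:px2w('top1',u,v,z)
g=lambda u,v:(100+u/3.2,170+v/3.2)
print('hole',f(181.9,212.8,.06)); 
print('hand',f(295.9,196.6,.115),f(297.5,207.5,.048))
for a,b,z in [((60,257),(757,219),.008),((420,93),(680,79),.048),((430,174),(680,162),.048)]:
    d=f(*g(*a),z)-f(*g(*b),z); print(d/np.linalg.norm(d))
h=f(181.9,212.8,.06)[:2]
d=np.array([-.07,.9975]); 
p=f(297,203,.08)
print(p,(p[:2]-h)@d,(p[:2]-h)@[d[1],-d[0]])
print(shift([.42,.35,.231],d)); print(shift([.517,-.065,.2],d))
E
```

```text
hole [0.50899977 0.15393866 0.06      ]
hand [ 0.52161059 -0.05812964  0.115     ] [ 0.51972139 -0.05959704  0.048     ]
[-0.04190739  0.9991215   0.        ]
[-0.0443252   0.99901716  0.        ]
[-0.03655032  0.99933181  0.        ]
[ 0.51970164 -0.05930975  0.08      ] -0.21346441996321167 -0.0042522742272622935
(array([-2.974e-01, -2.158e-01, -2.000e-04]), array([-1.000e-01, -1.000e-02, -2.124e+01]))
(array([-0.513 , -0.5834,  0.0314]), array([-1.000e-01, -1.000e-02, -2.124e+01]))
```

Request:
{"fn": "arm_command", "kwargs": {
  "commands": [-0.037,-0.027,0,0,0,-2.5,1,-0.074,-0.054,0,0,0,-5,1,-0.111,-0.081,0,0,0,-7.5,1,-0.148,-0.108,0,0,0,-10,1,-0.185,-0.135,0,0,0,-12.5,1,-0.222,-0.162,0,0,0,-15,1,-0.26,-0.19,0,0,0,-17.5,1,-0.297,-0.216,0,0,0,-19.6,1]
}}

```text
t: 0.9
eef_pos: [0.4204, 0.3483, 0.2311]
tool_rot: [-0.0, -0.021, 1.0, -0.0]
contact_force: [1.6, 0.5, -0.2]
gripper_width: 1.0
grasp_force: 0.0
```

```bash
python3 - <<'E'
from h import *
o=get_obs(); print(o['t'],o['eef_pos'],toolR()[:,1],o['contact_force']); print(shift([.5205,-.0585,.2],[-.042,.999]))
E
```

```text
0.9 [0.42039964 0.34829273 0.2311086 ] [-4.27202988e-02  9.99086993e-01 -3.94767449e-04] [ 1.60690412  0.45449498 -0.18894829]
(array([-0.0826, -0.4107,  0.0312]), array([-0.02, -0.02,  0.04]))
```

Request:
{"fn": "arm_command", "kwargs": {
  "commands": [-0.009,-0.045,0,0,0,0,1,-0.018,-0.09,0,0,0,0,1,-0.028,-0.137,0,0,0,0,1,-0.037,-0.185,0,0,0,0,1,-0.047,-0.233,0,0,0,0,1,-0.056,-0.28,0,0,0,0,1,-0.066,-0.328,0.01,0,0,0,1,-0.075,-0.373,0.02,0,0,0,1]
}}

```text
t: 1.7
eef_pos: [0.5102, -0.0214, 0.2113]
tool_rot: [0.0, -0.02, 1.0, 0.0]
contact_force: [0.9, 0.7, -0.0]
gripper_width: 1.002
grasp_force: 0.0
```

Request:
{"fn": "arm_command", "kwargs": {
  "commands": [-0.008,-0.037,0.012,0,0,0,1,-0.008,-0.037,0.012,0,0,0,1]
}}

```text
t: 1.9
eef_pos: [0.5187, -0.062, 0.1979]
tool_rot: [-0.001, -0.016, 1.0, -0.001]
contact_force: [0.1, 0.7, -0.1]
gripper_width: 0.999
grasp_force: 0.0
```

```bash
python3 - <<'E'
from h import *
c=snap('wrist','w1'); o=get_obs(); print(o['t'],o['eef_pos'],c['pose'].round(3).tolist())
for p in [[.5205,-.0585,.115],[.5205,-.0585,.048]]: print(w2px('w1',p))
print(shift([.5205,-.0585,.073],[-.042,.999]))
E
```

```text
1.95 [ 0.51878012 -0.05882473  0.19833134] [[-0.032, 0.949, 0.312, 0.438], [0.999, 0.031, 0.007, -0.064], [-0.003, 0.312, -0.95, 0.341], [0.0, 0.0, 0.0, 1.0]]
[322.04832373 249.22339161]
[321.18463606 222.92213231]
(array([-0.002 ,  0.0004,  0.1253]), array([-0.06, -0.12, -0.37]))
```

View pics/w1.png

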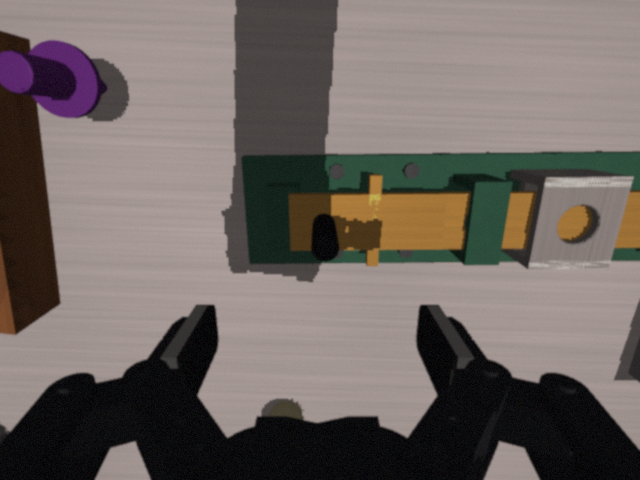

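The wrist picture shows the handle from its top at about (325,249) to its foot at about (325,224), within 3 px of the prediction. The bracket hole is at (578,223). Descending to grip.

Request:
{"fn": "arm_command", "kwargs": {
  "commands": [-0.002,0.001,0.03,0,0,0,1,-0.002,0.001,0.06,0,0,0,1,-0.002,0.001,0.09,0,0,0,1,-0.002,0.001,0.115,0,0,0,1,-0.002,0.001,0.125,0,0,0,1,-0.002,0.001,0.125,0,0,0,0,-0.002,0.001,0.125,0,0,0,0,-0.002,0.001,0.125,0,0,0,0],
  "force": 40
}}

```text
t: 2.75
eef_pos: [0.5225, -0.0545, 0.0756]
tool_rot: [0.001, -0.021, 1.0, 0.0]
contact_force: [-0.8, -0.9, -0.6]
gripper_width: 0.517
grasp_force: 0.0
```

Request:
{"fn": "arm_command", "kwargs": {
  "commands": [0,0,0,0,0,0,0,0,0,0,0,0,0,0,0,0,0,0,0,0,0]
}}

```text
t: 3.05
eef_pos: [0.5222, -0.0549, 0.0754]
tool_rot: [0.001, -0.021, 1.0, 0.0]
contact_force: [-1.2, -0.2, 5.9]
gripper_width: 0.223
grasp_force: 38.8
```

```bash
python3 - <<'E'
from h import *
o=get_obs(); print(o['t'],o['eef_pos'],o['contact_force'],o['gripper_width'],o['grasp_force'])
h=np.array([.509,.154]);d=np.array([-.042,.999]); print(shift([*(h-.14*d),.073],d))
for p in [(578,223)]: print(px2w('w1',*p,.06))
E
```

```text
3.05 [ 0.52217436 -0.05487406  0.07539682] [-1.20998479 -0.19975369  5.94875387] 0.2225618417783791 38.81072223186493
(array([0.0045, 0.0693, 0.0024]), array([ 0.01,  0.1 , -0.06]))
[0.51011521 0.15592734 0.06      ]
```

Request:
{"fn": "arm_command", "kwargs": {
  "commands": [0.0,0.015,0,0,0,0,0,0.0,0.03,0,0,0,0,0,0.0,0.045,0,0,0,0,0,0.0,0.055,0,0,0,0,0,0.0,0.062,0,0,0,0,0,0.0,0.062,0,0,0,0,0]
}}

```text
t: 3.65
eef_pos: [0.5194, 0.0092, 0.0754]
tool_rot: [0.001, -0.022, 1.0, 0.001]
contact_force: [-1.4, 2.8, 7.9]
gripper_width: 0.224
grasp_force: 40.3
```

Request:
{"fn": "arm_command", "kwargs": {
  "commands": [0.0,0.003,0,0,0,0,0,0.0,0.006,0,0,0,0,0,0.0,0.008,0,0,0,0,0,0.0,0.008,0,0,0,0,0]
}}

```text
t: 4.05
eef_pos: [0.5192, 0.0158, 0.0754]
tool_rot: [0.001, -0.021, 1.0, 0.0]
contact_force: [-1.3, -0.4, 8.5]
gripper_width: 0.218
grasp_force: 40.3
```

Request:
{"fn": "arm_command", "kwargs": {
  "commands": [0.0,0.002,0,0,0,0,0,0.0,0.003,0,0,0,0,0,0.0,0.003,0,0,0,0,0]
}}

```text
t: 4.35
eef_pos: [0.5192, 0.0164, 0.0754]
tool_rot: [0.001, -0.02, 1.0, -0.001]
contact_force: [-1.0, -6.5, 7.3]
gripper_width: 0.225
grasp_force: 40.3
```

Request:
{"fn": "arm_command", "kwargs": {
  "commands": [0.0,0.002,0,0,0,0,0,0.0,0.002,0,0,0,0,0]
}}

```text
t: 4.55
eef_pos: [0.5192, 0.0164, 0.0754]
tool_rot: [0.001, -0.019, 1.0, -0.002]
contact_force: [0.2, -12.3, 7.6]
gripper_width: 0.221
grasp_force: 40.4
```

Request:
{"fn": "arm_command", "kwargs": {
  "commands": [0.0,-0.003,0,0,0,0,0,0.0,-0.003,0,0,0,0,1,0.0,-0.003,0,0,0,0,1,0.0,-0.003,0,0,0,0,1,0.0,-0.003,0,0,0,0,1,0.0,-0.003,-0.03,0,0,0,1,0.0,-0.003,-0.07,0,0,0,1,0.0,-0.003,-0.11,0,0,0,1]
}}

```text
t: 5.35
eef_pos: [0.5179, 0.0173, 0.1851]
tool_rot: [-0.001, -0.021, 1.0, -0.0]
contact_force: [1.3, 0.3, 0.9]
gripper_width: 0.997
grasp_force: 0.0
```

```bash
python3 - <<'E'
from h import *
snap('wrist','w2'); snap('top','top2'); o=get_obs(); print(o['t'],o['eef_pos'],o['contact_force'],o['gripper_width'])
print(shift([.42,-.36,.19],[-.042,.999]))
im=cv2.imread('pics/w2.png'); t=cv2.imread('pics/top2.png')
out=np.zeros((600,800,3),np.uint8); out[:320,:427]=cv2.resize(im,(427,320)); out[325:598,:]=cv2.resize(t[170:255,100:350],(800,273),interpolation=cv2.INTER_CUBIC)
t1=cv2.imread('pics/top1.png'); out[:310,440:780]=cv2.resize(t1[210:300,385:484],(340,310),interpolation=cv2.INTER_CUBIC)
cv2.imwrite('pics/c2.png',out)
E
```

```text
5.45 [0.52188371 0.01752461 0.18924279] [-0.1322622   0.78395758  1.10514092] 1.0025300495595226
(array([ 0.1173, -0.373 , -0.0025]), array([ 0.1 ,  0.53, -0.06]))
```

View pics/c2.png

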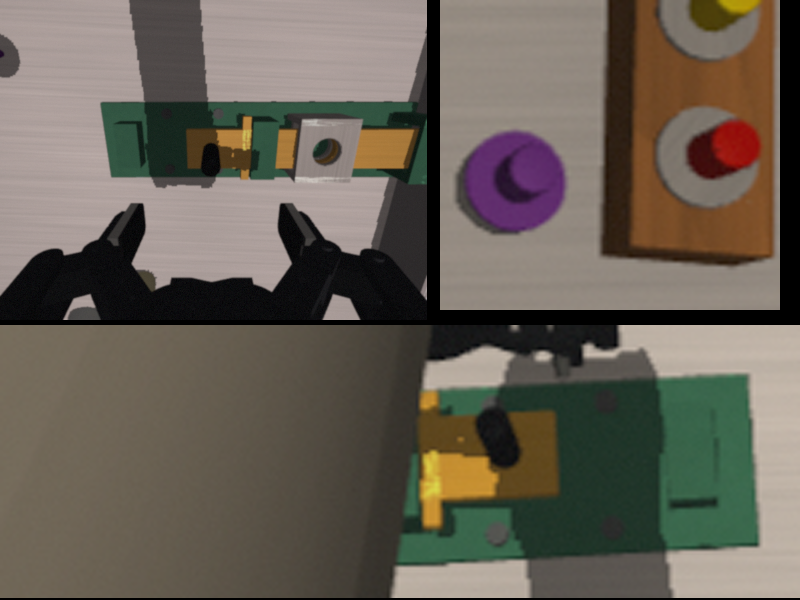

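The bolt is home: its yellow stop meets the bridge, and the bracket hole at (327,151) in the crop is open right through. Now to above the red pin.

Request:
{"fn": "arm_command", "kwargs": {
  "commands": [0.013,-0.042,-0.005,0,0,0,1,0.026,-0.084,-0.005,0,0,0,1,0.039,-0.126,-0.005,0,0,0,1,0.052,-0.168,-0.005,0,0,0,1,0.067,-0.215,-0.005,0,0,0,1,0.081,-0.26,-0.005,0,0,0,1,0.095,-0.305,-0.005,0,0,0,1,0.106,-0.34,-0.005,0,0,0,1]
}}

```text
t: 6.25
eef_pos: [0.4251, -0.3294, 0.1889]
tool_rot: [-0.0, -0.02, 1.0, -0.0]
contact_force: [0.6, -0.6, -0.3]
gripper_width: 1.002
grasp_force: 0.0
```

Request:
{"fn": "arm_command", "kwargs": {
  "commands": [0.01,-0.033,0,0,0,0,1,0.01,-0.033,0,0,0,0,1,0.01,-0.033,0,0,0,0,1]
}}

```text
t: 6.55
eef_pos: [0.4174, -0.3604, 0.1886]
tool_rot: [-0.0, -0.02, 1.0, 0.0]
contact_force: [-0.6, 1.4, -0.1]
gripper_width: 1.004
grasp_force: 0.0
```

```bash
python3 - <<'E'
from h import *
print(px2w('w2',490.5,226.5,.06))
snap('wrist','w3'); o=get_obs(); print(o['t'],o['eef_pos'],toolR()[:,2])
for p in [[.42,-.36,.11],[.42,-.36,.066]]: print(w2px('w3',p))
print(shift([.42,-.36,.072],[-.042,.999]))
E
```

```text
[0.51010066 0.15648463 0.06      ]
6.6 [ 0.41804132 -0.35930632  0.18860878] [-8.09919355e-04  1.12653605e-03 -9.99999037e-01]
[317.07205763 252.21633452]
[317.01044136 232.8264308 ]
(array([-0.002 , -0.0009,  0.1166]), array([ 0.07, -0.04, -0.02]))
```

View pics/w3.png

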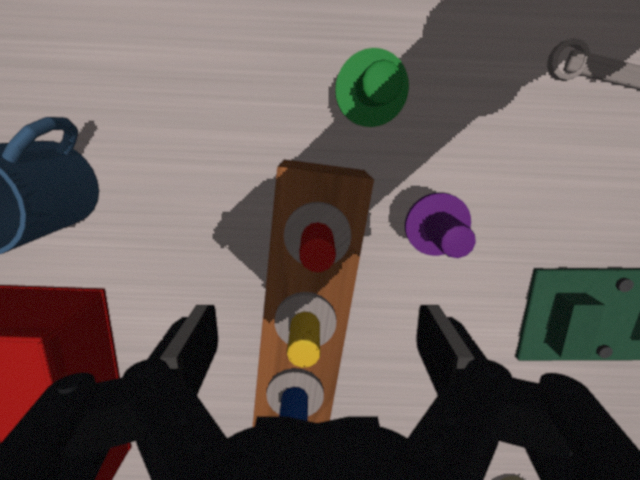

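The red handle's top is at (318,256) and its collar is centred at (318,236). That puts the pin about 1.5 mm further out in x than estimated. The purple look-alike stands about 75 mm away, so I'll go down with the fingers part open.

Request:
{"fn": "arm_command", "kwargs": {
  "commands": [-0.0035,0,0.0,0,0,0,0.65,-0.0035,0,0.02,0,0,0,0.65,-0.0035,0,0.04,0,0,0,0.65,-0.0035,0,0.07,0,0,0,0.65,-0.0035,0,0.1,0,0,0,0.65,-0.0035,0,0.114,0,0,0,0.65,-0.0035,0,0.114,0,0,0,0.65,-0.0035,0,0.114,0,0,0,0],
  "force": 50
}}

```text
t: 7.4
eef_pos: [0.4222, -0.3601, 0.076]
tool_rot: [0.0, -0.021, 1.0, -0.0]
contact_force: [-1.1, 0.4, -0.3]
gripper_width: 0.499
grasp_force: 0.0
```

Request:
{"fn": "arm_command", "kwargs": {
  "commands": [0,0,0,0,0,0,0,0,0,0,0,0,0,0,0,0,0,0,0,0,0,0,0,0,0,0,0,0]
}}

```text
t: 7.8
eef_pos: [0.4226, -0.3608, 0.0769]
tool_rot: [0.001, -0.021, 1.0, -0.001]
contact_force: [0.1, 1.6, 7.1]
gripper_width: 0.287
grasp_force: 49.2
```

Request:
{"fn": "arm_command", "kwargs": {
  "commands": [0,0,-0.015,0,0,0,0,0,0,-0.03,0,0,0,0,0,0,-0.05,0,0,0,0,0,0,-0.07,0,0,0,0,0,0,-0.09,0,0,0,0,0,0,-0.11,0,0,0,0,0,0,-0.11,0,0,0,0]
}}

```text
t: 8.5
eef_pos: [0.4228, -0.3616, 0.189]
tool_rot: [0.003, -0.02, 1.0, -0.002]
contact_force: [-0.2, -0.4, -1.9]
gripper_width: 0.294
grasp_force: 49.2
```

```bash
python3 - <<'E'
from h import *
snap('wrist','w4'); o=get_obs(); print(o['t'],o['eef_pos'],o['contact_force'],o['gripper_width'],o['grasp_force'])
print(shift([.5105,.156,.185],[-.042,.999]))
E
```

```text
8.55 [ 0.42217581 -0.36074213  0.18724871] [-0.46220747 -0.94129508 -2.3364247 ] 0.2897100123864076 49.21704590320587
(array([-0.1095,  0.5127,  0.0017]), array([-0.1 ,  0.19, -0.05]))
```

View pics/w4.png

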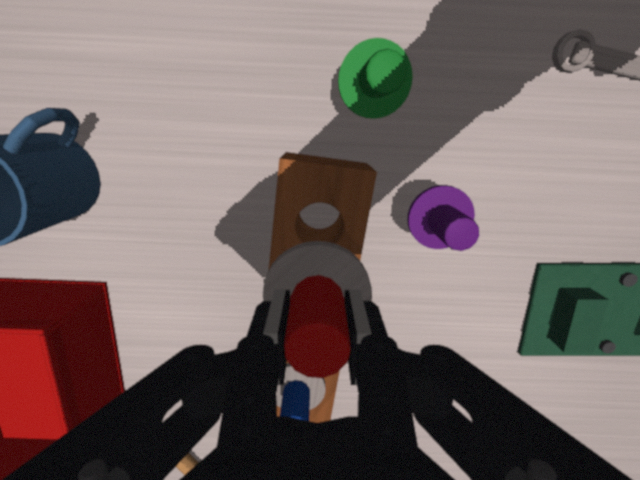

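The red pin is held upright, with its top at (317,345) and its rack hole empty at (320,218). Carrying it to the bracket, higher than the bolt's handle.

Request:
{"fn": "arm_command", "kwargs": {
  "commands": [0,0.02,-0.025,0,0,0,0,-0.01,0.06,-0.03,0,0,0,0,-0.02,0.105,-0.03,0,0,0,0,-0.03,0.15,-0.03,0,0,0,0,-0.04,0.195,-0.03,0,0,0,0,-0.05,0.24,-0.03,0,0,0,0,-0.06,0.285,-0.03,0,0,0,0,-0.07,0.33,-0.03,0,0,0,0]
}}

```text
t: 9.35
eef_pos: [0.477, -0.0257, 0.2147]
tool_rot: [-0.001, -0.021, 1.0, -0.0]
contact_force: [0.8, -0.9, -1.6]
gripper_width: 0.288
grasp_force: 49.5
```

Request:
{"fn": "arm_command", "kwargs": {
  "commands": [-0.01,0.045,0,0,0,0,0,-0.02,0.085,0,0,0,0,0,-0.03,0.125,0,0,0,0,0,-0.037,0.16,0,0,0,0,0,-0.04,0.182,0,0,0,0,0,-0.04,0.182,0,0,0,0,0,-0.04,0.182,0.0,0,0,0,0]
}}

```text
t: 10.05
eef_pos: [0.5095, 0.1558, 0.2144]
tool_rot: [-0.001, -0.021, 1.0, -0.001]
contact_force: [-0.8, -0.4, -2.4]
gripper_width: 0.289
grasp_force: 49.5
```

```bash
python3 - <<'E'
from h import *
c=snap('wrist','w5'); s=snap('scene','s5'); o=get_obs(); print(o['t'],o['eef_pos'],o['contact_force'],o['gripper_width'],toolR()[:,2])
print(shift([.5105,.156,.0765],[-.042,.999]))
u,v=w2px('s5',[.51,.156,.06]); print(u,v); u,v=int(u),int(v)
a=cv2.resize(s['img'][v-110:v+50,u-85:u+85,::-1],(510,480),interpolation=cv2.INTER_CUBIC)
out=np.zeros((480,800,3),np.uint8); out[:,:510]=a; out[:217,510:]=cv2.resize(c['img'][:,:,::-1],(290,217))
cv2.imwrite('pics/c5.png',out)
E
```

```text
10.15 [0.50987983 0.1544383  0.2147809 ] [ 0.42656038 -0.24395837 -2.51729468] 0.2889849199948005 [-0.00104167 -0.00102623 -0.99999893]
(array([-0.0008,  0.0017,  0.1383]), array([-0.06, -0.06, -0.14]))
443.50169055619176 247.55752590665335
```

View pics/c5.png

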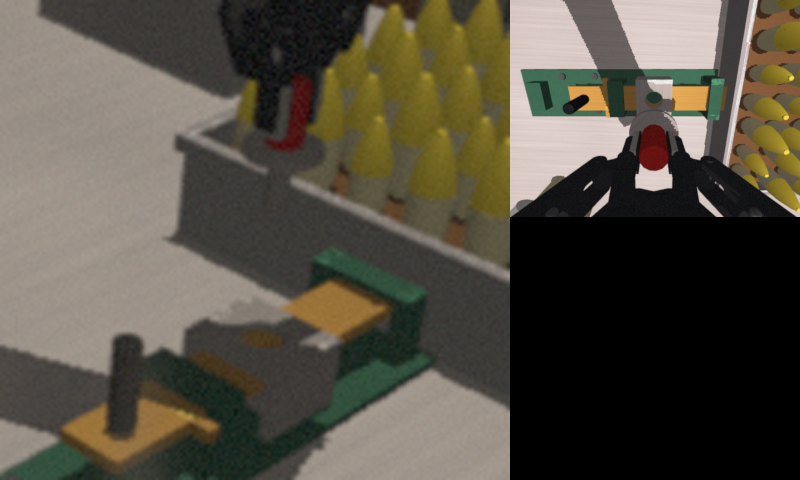

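The pin's shank hangs above the bracket hole, which is at (262,338) in the crop, within about 2 px of the prediction. Lowering it in two stages.

Request:
{"fn": "arm_command", "kwargs": {
  "commands": [-0.001,0.0015,0.03,0,0,0,0,-0.001,0.0015,0.05,0,0,0,0,-0.001,0.0015,0.065,0,0,0,0,-0.001,0.0015,0.08,0,0,0,0,-0.001,0.0015,0.095,0,0,0,0,-0.001,0.0015,0.11,0,0,0,0,-0.001,0.0015,0.11,0,0,0,0]
}}

```text
t: 10.85
eef_pos: [0.5098, 0.1555, 0.1036]
tool_rot: [-0.002, -0.02, 1.0, -0.001]
contact_force: [-0.5, 0.4, -1.9]
gripper_width: 0.286
grasp_force: 49.5
```

Request:
{"fn": "arm_command", "kwargs": {
  "commands": [0,0,0.008,0,0,0,0,0,0,0.016,0,0,0,0,0,0,0.022,0,0,0,0,0,0,0.026,0,0,0,0,0,0,0.026,0,0,0,0]
}}

```text
t: 11.35
eef_pos: [0.5109, 0.1574, 0.0788]
tool_rot: [-0.0, -0.021, 1.0, -0.0]
contact_force: [-0.7, -0.1, -1.3]
gripper_width: 0.289
grasp_force: 49.5
```

Request:
{"fn": "arm_command", "kwargs": {
  "commands": [0,0,0.002,0,0,0,0,0,0,0.002,0,0,0,0,0,0,0.002,0,0,0,0.7,0,0,0.002,0,0,0,0.7,0,0,0.002,0,0,0,0.7,0,0,0.002,0,0,0,0.7]
}}

```text
t: 11.95
eef_pos: [0.5114, 0.1576, 0.0775]
tool_rot: [0.0, -0.021, 1.0, 0.0]
contact_force: [-0.1, 0.4, -0.5]
gripper_width: 0.7
grasp_force: 0.0
```

Request:
{"fn": "arm_command", "kwargs": {
  "commands": [0,0,-0.02,0,0,0,0.7,0,0,-0.04,0,0,0,0.7,0,0,-0.08,0,0,0,0.7,0,0,-0.12,0,0,0,0.7,0,0,-0.15,0,0,0,0.7,0,0,-0.15,0,0,0,0.7,0,0,-0.15,0,0,0,0.7,0,0,-0.15,0,0,0,0.7]
}}

```text
t: 12.75
eef_pos: [0.5103, 0.1573, 0.2261]
tool_rot: [-0.001, -0.021, 1.0, -0.0]
contact_force: [0.2, -0.1, -0.3]
gripper_width: 0.699
grasp_force: 0.0
```

```bash
python3 - <<'E'
from h import *
c=snap('wrist','w6'); s=snap('scene','s6'); o=get_obs(); print(o['t'],o['eef_pos'],o['contact_force'],o['gripper_width'])
print(w2px('s6',[.51,.156,.11]),w2px('s6',[.51,.156,.066]))
a=cv2.resize(s['img'][137:297,358:528,::-1],(510,480),interpolation=cv2.INTER_CUBIC)
out=np.zeros((480,800,3),np.uint8); out[:,:510]=a; out[:217,510:]=cv2.resize(c['img'][:,:,::-1],(290,217))
cv2.imwrite('pics/c6.png',out)
E
```

```text
12.85 [0.5103451  0.15721742 0.22588291] [-0.59466458  0.56400119 -0.49275805] 0.6995476551112328
[446.1471557  226.50979926] [443.81299193 245.0807644 ]
```

View pics/c6.png

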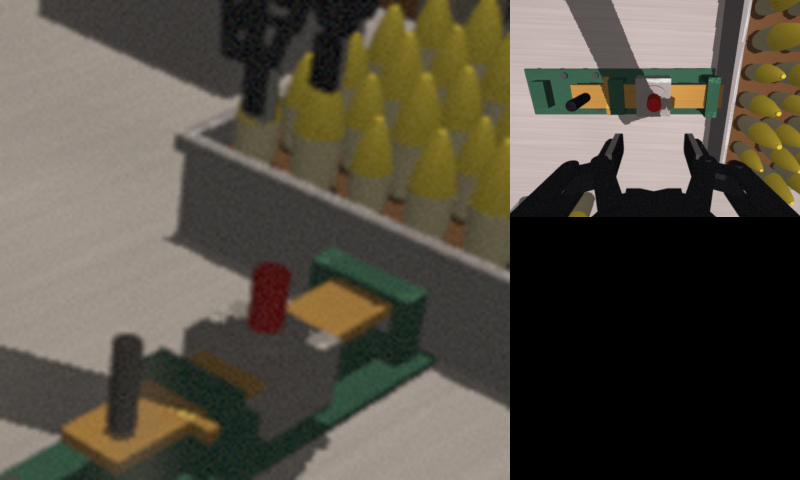

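The red pin stands upright on the bracket. Its handle top is at (270,267) in the crop, which is pixel (448,226), against a predicted (446,226.5) for a seated pin. The gripper is clear, so I'm handing in.

```bash
python3 -c "
from h import *
print(hand_in())"
```

```text
the job is handed in; nothing more can be done
None
```

I slid the bolt home against its stop, put the red pin down through the holes so its collar rests on the bracket, and let go; I handed the job in at about 13 s, and no verdict came back.

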